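Wipe the saw board clean into the catch tray

ROBOT

A 6-joint arm with a two-finger parallel gripper is mounted at the origin on the work surface. World frame = base frame: x ahead of the robot, y to its left, z up, the work surface at z = 0. Lengths are in m, angles in rad, forces in N, time in s.
With the tool pointing down it reaches from about 0.35 to 0.775 m from the base axis. Payload 7.3 kg.
Tool frame: the origin (TCP) lies between the finger pads; the fingertips stand 8 mm ahead of it and the grasp point (between the pads) lies 11 mm behind it (robot.nose_length is the distance from the TCP to the fingertips, in m); z points along the fingers, y is the line along which they close (so a half turn about z gives the same grasp; the last joint's range is limited). The gripper opens to 92 mm and grips with 3 to 60 N. Pads are 19 mm wide; open, the fingers measure 130 mm over their backs; the gripper's body (75 mm by 190 mm) begins 47 mm behind the grasp point.
Start: joints at [0.986, 0.342, 1.524, -0, 1.275, -0.146], TCP at [0.223, 0.475, 0.235] pointing down, gripper open.
Joint ranges: [-2.53, 2.53], [-0.77, 2.02], [0.04, 2.7], [-1, 4.14], [0.28, 2.66], [-3.11, 3.11]. Speed limits (rad/s): [2.57, 2.57, 3.14, 3.14, 3.14, 3.14].

INTERFACE

Orientations are given as [roll, pitch, yaw] about the fixed x, y, z axes, in that order (R = Rz(yaw) Ry(pitch) Rx(roll)).
In Python, from cell import robot gives the robot as it stands. The module is installed in compiled form; this text tells all that it offers.
- The arm moves only by the shell command python3 -m jog 'ROWS' [FORCE]. ROWS is JSON, a list that holds one entry, the list of rows, each a list of 5 numbers: the gripper's target within -1 to 1 (fully open at 1, half-way at 0, shut at -1), then the shift along the tool's x, y, z in m, then the turn about the tool's z in rad. A call has 1 to 5 rows; each row is the pose to reach, as a shift and turn from the pose commanded when the call began, along the tool's axes at that moment; what a row does not reach only later rows make up. A row lasts 1/12 s, in which the tool goes at most 41.7 mm and 7.16 degrees, less where a joint would pass 70% of its speed; a pose out of reach is approached as far as the arm can. A call with a gripper value outside its range is refused whole. The fingers move at their own pace and stop on an object; FORCE is the grip in N (left out, the last holds). Time passes only in rows, so rows that repeat a pose let the fingers close. It gives the time, the measured TCP pose, the force, the opening and the grip force at its end, in the units of the state.
- robot.observe(): the state, without advancing time (a new reading comes with each control period).
- robot.read_camera(name): name is "scene" or "top" or "wrist"; returns the picture (400x640x3 uint8, red, green, blue); there is no depth.
- robot.camera_model(name): a dict with "camera_matrix" (3x3 intrinsics, pixels), "dist_coeffs" ([k1, k2, p1, p2, k3] as OpenCV has them; the pictures are not rectified), "position" and "attitude" of the camera in the world; the wrist camera has in their place "mount" (4x4, takes a point from camera to tool coordinates, whose origin is the TCP and whose axes are the flange's). Camera axes: x right, y down, z forward; pixel columns grow to the right and rows downward; lengths in m; the calibration is good to about 2 mm. A picture is of the moment at which its call begins: read the wrist's pose just before it. camera_model takes no time and is no camera call.
- robot.hand_in(): hands the job in; it is judged then, once.
The state is a dict: "time": time; "qpos": joint angles; "qvel": joint speeds; "joint_efforts": joint torques, N m; "tool_pos": TCP position; "tool_rot": TCP orientation; "contact_force": force on the tool from outside, world axes, zero at the start; "torque": the same for the moment, N m; "opening": finger opening in m; "grip_force": force on a finger pad.
Only numpy, scipy, OpenCV 4.12 (cv2) and the standard library are available. Lean on these libraries where they do the work, as an engineer would, in place of code of your own. Each camera call takes 0.05 s, during which the arm holds its last target. There are 200 camera calls.

TASK

Draw the scraper block by its free end right out from under the rack, set it down on the bench and let go, then take it by the red grip, stand it on the saw board and wipe all four wood chips off the board into the orange catch tray. Keep your fingers off the chips, and finally stand the scraper upright on the bench top, clear of the board and the tray, leaving everything else where it is.

Things in the scene. Friction and masses are not known exactly. Their poses are not given: they have to be found in the camera images.
- scraper_mid (a point): Scraper block: point at the middle of its length and width, half-way up its 71 mm height (35.5 mm above its underside). A blue bar 200 long x 50 wide x 26 mm high with flat vertical sides, black rubber strip round its foot, a red upright grip in the middle of its top. x along its length, y across, z up. Loose, 0.28 to 0.43 kg.
- scraper: The whole scraper block; origin at the centre of its underside, axes as above. At the start it stands upright on the bench, half under the rack: its -x end, nearest the robot, sticks out about 70 to 85 mm in front of the rack; the red grip is under the shelf board.
- scraper_grip: The red grip fixed on top of the scraper bar: 50 long (along the scraper's x) x 24 wide (across, y) x 45 mm high; origin at the centre of its foot, 26 mm above the scraper's underside; its top is 71 mm above it.
- rack_front (a point): Middle of the lower front edge of the shelf board of the low plywood rack (fixed), 95 mm above the bench. The rack is 260 wide (y), 180 deep (x, pointing into the rack, away from the robot); its open front faces the robot, side cheeks 18 mm thick at y = +-112 to +-130 mm; board 15 mm thick, bins on it up to 160 mm high.
- board_top (a point): Centre of the top face of the dark brown saw board (fixed, raised so that its top is 40 mm above the bench; 230 along x, 300 along y, z up). The orange catch tray lies against its +y edge, i.e. from y = +150 mm on; no wall between board and tray.
- tray_in (a point): Centre of the inner floor of the orange catch tray (fixed to the board): 203 mm from the board's centre along the board's +y, floor 4 mm above the bench (36 mm below the board's top), inside 240 mm (x) by 106 mm (y), outer walls 45 mm above the bench.
- chip1: Loose pale wood chip (flat offcut), 65 x 22 x 12 mm (x, y, z), lying on the saw board at the start; origin at the centre of its underside.
- chip2: Loose pale wood chip (flat offcut), 70 x 20 x 12 mm (x, y, z), lying on the saw board at the start; origin at the centre of its underside.
- chip3: Loose pale wood chip (flat offcut), 60 x 26 x 12 mm (x, y, z), lying on the saw board at the start; origin at the centre of its underside.
- chip4: Loose pale wood chip (flat offcut), 63 x 24 x 14 mm (x, y, z), lying on the saw board at the start; origin at the centre of its underside.
- spray_can: Bystander: spray can, 66 mm across, 190 mm tall; origin under its centre.
- paint_jar: Bystander: jar, 80 mm across, 90 mm tall; origin under its centre.
- hammer: Bystander: hammer lying flat.
- offcut: Bystander: pale timber block 120 x 45 x 45 mm.
- mug: Bystander: white mug, 80 mm across, 90 mm tall.
- tape: Bystander: yellow tape measure, 75 x 40 x 65 mm.
There are look-alikes about, which are no part of the job. What is shaped like the chip4 but purple is not meant. What is shaped like the chip2 but turquoise is not meant.

How it is judged:
On the way, in this order (a step that is already met when the one before it is completed fails the run):
1. the scraper is out from under the rack (its middle at least 90 mm in front of the rack's front edge), standing upright, still, and let go (contact force between the fingers and scraper below 0.1 N and x of scraper_mid in the frame of rack_front below -0.09 m and angle between scraper_mid's own z axis and vertical below 0.2 rad and linear speed of scraper below 0.02 m/s), for 0.1 s.
2. the scraper, held by its red grip, stands on the saw board (contact force between the fingers and scraper_grip above 1 N and z of scraper_mid in the frame of board_top between 0.028 and 0.045 m and x of scraper_mid in the frame of board_top between -0.1 and 0.1 m and y of scraper_mid in the frame of board_top between -0.17 and 0.185 m and angle between scraper_mid's own z axis and vertical below 0.2 rad), for 0.1 s.
3. all four chips are in the catch tray while the scraper, held by its red grip, is still on the board (all of step 2 and y of chip1 in the frame of board_top between 0.15 and 0.262 m and x of chip1 in the frame of board_top between -0.125 and 0.125 m and z of each of chip1, chip2, chip3, chip4 in the frame of board_top below -0.005 m and y of chip2 in the frame of board_top between 0.15 and 0.262 m and x of chip2 in the frame of board_top between -0.125 and 0.125 m and y of chip3 in the frame of board_top between 0.15 and 0.262 m and x of chip3 in the frame of board_top between -0.125 and 0.125 m and y of chip4 in the frame of board_top between 0.15 and 0.262 m and x of chip4 in the frame of board_top between -0.125 and 0.125 m), for 0.1 s.
At the end, for the whole second after the job is handed in: All four chips lie at rest in the catch tray (each chip's middle over the tray and at least 5 mm below the board's top); the scraper is let go, at rest and upright (within 0.12 rad), with its underside on the bench top (within 8 mm), not in the tray (y of chip1 in the frame of board_top between 0.15 and 0.262 m and x of chip1 in the frame of board_top between -0.125 and 0.125 m and z of each of chip1, chip2, chip3, chip4 in the frame of board_top below -0.005 m and y of chip2 in the frame of board_top between 0.15 and 0.262 m and x of chip2 in the frame of board_top between -0.125 and 0.125 m and y of chip3 in the frame of board_top between 0.15 and 0.262 m and x of chip3 in the frame of board_top between -0.125 and 0.125 m and y of chip4 in the frame of board_top between 0.15 and 0.262 m and x of chip4 in the frame of board_top between -0.125 and 0.125 m and contact force between the fingers and scraper below 0.1 N and linear speed of each of chip1, chip2, chip3, chip4 below 0.03 m/s and angle between scraper_mid's own z axis and vertical below 0.12 rad and height (world z) of scraper between -0.005 and 0.008 m and horizontal distance between scraper_mid and tray_in above 0.06 m and linear speed of scraper below 0.02 m/s); the robot touches nothing.
It fails at once if the fingers touch a chip (contact force between the fingers and chip1 above 0.3 N or contact force between the fingers and chip2 above 0.3 N or contact force between the fingers and chip3 above 0.3 N or contact force between the fingers and chip4 above 0.3 N).
It fails at once if a bystander is shifted by more than 30 mm (distance of any of spray_can, paint_jar, hammer, offcut, mug, tape from where it was at the start of the episode above 0.03 m).
It also fails if it takes over 62 s, if anything falls off the work surface, if the arm or the gripper's body presses on something with over 40 N, if the wrist force passes 120 N, or if a joint passes its speed limit or range.

## Working session

There is one attempt and no reset: what is moved stays moved. The work goes in short steps, Python scripts to look and compute and a shell command to move; the robot and the scene stay as the last step left them, time stands still between calls to the robot, and variables do not carry over. Pictures are saved under pics/ and viewed, at most 10 in all, crops included, and the job is handed in when it is done.

```bash
mkdir -p pics; cat > h.py <<'E'
import numpy as np, cv2
from scipy.spatial.transform import Rotation as R
from cell import robot
def cam(n):
    m=robot.camera_model(n); K=np.array(m["camera_matrix"]);D=np.array(m["dist_coeffs"])
    if n=="wrist":
        s=robot.observe(); T=np.eye(4); T[:3,:3]=R.from_euler('xyz',s["tool_rot"]).as_matrix(); T[:3,3]=s["tool_pos"]
        M=T@np.array(m["mount"]); return K,D,M[:3,:3],M[:3,3]
    a=np.array(m["attitude"],float)
    Rm=a if a.shape==(3,3) else (R.from_euler('xyz',a).as_matrix() if a.size==3 else R.from_quat(a).as_matrix())
    return K,D,Rm,np.array(m["position"])
def ray(c,uv):
    K,D,Rm,p=c; q=cv2.undistortPoints(np.array([[uv]],float),K,D)[0,0]
    return p,Rm@np.array([q[0],q[1],1.])
def onz(c,uv,z):
    p,d=ray(c,uv); return p+d*(z-p[2])/d[2]
def tri(c1,u1,c2,u2):
    p,d=ray(c1,u1);q,e=ray(c2,u2); s=np.linalg.lstsq(np.c_[d,-e],q-p,rcond=None)[0]
    a=p+d*s[0];b=q+e*s[1]; return (a+b)/2,np.linalg.norm(a-b)
def proj(c,X):
    K,D,Rm,p=c; r=cv2.Rodrigues(Rm.T)[0]; return cv2.projectPoints(np.array(X,float).reshape(-1,1,3),r,-Rm.T@p,K,D)[0].reshape(-1,2)
def snap(n,f):
    im=robot.read_camera(n); cv2.imwrite("pics/"+f,im[:,:,::-1]); return im
E
python3 - <<'E'
from h import *
for n in("scene","top"):
    snap(n,n+"0.png"); m=robot.camera_model(n); print(n,m["position"],m["attitude"],m["camera_matrix"])
print(robot.camera_model("wrist")["mount"]); print(robot.observe())
E
```

```text
scene [ 1.23667835 -0.88463409  0.90570226] [-2.17533548e+00  1.79785861e-03  6.50355378e-01] [[477.94092394   0.         321.68040149]
 [  0.         477.94092394 195.64090451]
 [  0.           0.           1.        ]]
top [0.37047155 0.08667656 1.08102181] [-2.98887541e+00  1.54404783e-03 -1.59746667e+00] [[412.80259011   0.         313.83713467]
 [  0.         412.80259011 197.04886609]
 [  0.           0.           1.        ]]
[[ 1.18661488e-03 -9.65682664e-01 -2.59722131e-01  6.95739048e-02]
 [ 9.99999240e-01  1.23268399e-03 -1.45062055e-05 -3.92295560e-04]
 [ 3.34163704e-04 -2.59721916e-01  9.65683392e-01 -1.50178016e-01]
 [ 0.00000000e+00  0.00000000e+00  0.00000000e+00  1.00000000e+00]]
{'time': 0.1, 'qpos': array([ 9.86007640e-01,  3.42629653e-01,  1.52490144e+00, -2.20043077e-05,
        1.27535133e+00, -1.46012442e-01]), 'qvel': array([ 0.00084456, -0.00232825, -0.00226229,  0.00015863,  0.00069145,
        0.00038845]), 'joint_efforts': array([ 8.89372368e-04, -4.32004023e+01, -2.44695729e+01,  7.18960888e-02,
        5.26851194e-02, -3.14996976e-05]), 'tool_pos': array([0.22284463, 0.47499405, 0.23413357]), 'tool_rot': array([-3.14031354e+00, -1.66835626e-04,  2.70282272e+00]), 'contact_force': array([ 0.28929048, -0.0556884 ,  0.49442786]), 'torque': array([-0.04157947, -0.01209214, -0.02394593]), 'grip_force': 0.0, 'opening': 0.09173848854280835}
```

View pics/top0.png

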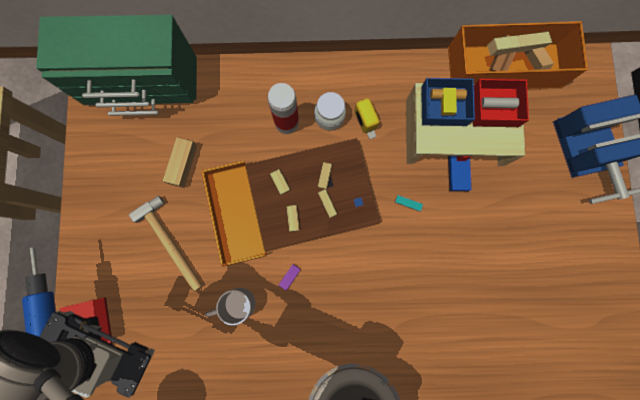

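View pics/scene0.png

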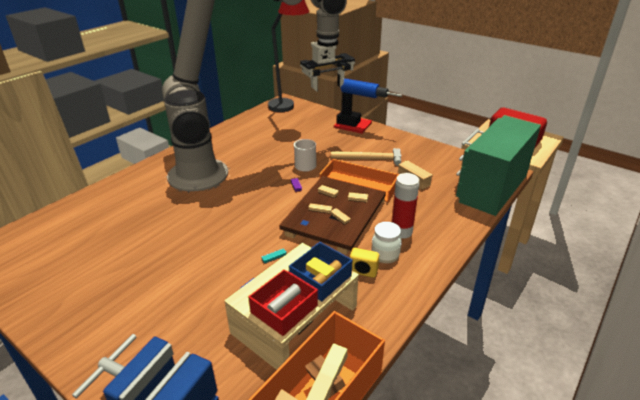

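The top view shows the rack at (470,130) with the blue scraper end at (460,173). The board is at (310,195), with the tray at its left edge at (237,212). There are four pale chips at (280,182), (325,176), (293,217) and (327,204). The purple (290,277) and turquoise (408,203) look-alikes lie off the board and don't match the "pale wood" description. I'll confirm this in an enlarged crop.

```bash
python3 - <<'E'
from h import *
im=cv2.imread("pics/top0.png")
cv2.imwrite("pics/crop1.png",cv2.resize(im[70:275,195:395],None,fx=2.9,fy=2.9,interpolation=3)) 
a=cv2.resize(im[90:280,200:390],(570,570),interpolation=2); b=cv2.resize(im[130:200,410:530],(480,280),interpolation=2)
cv2.imwrite("pics/crop1.png",cv2.resize(im[125:265,200:400],(800,560),interpolation=2))
s=cv2.imread("pics/scene0.png")
o=np.zeros((600,800,3),np.uint8); o[:300,:480]=cv2.resize(im[135:210,410:530],(480,300),interpolation=2)
o[300:,:400]=cv2.resize(s[240:390,200:400],(400,300),interpolation=2)
cv2.imwrite("pics/crop2.png",o)
c=cam("top")
for n,u,z in[("scr near corners",(450,190),.026),("",(471,190),.026),("under shelf L",(452,158),.026),("rackfrontL",(415,153),.11),("R",(524,156),.11),("board bl",(381,222),.04),("br",(357,140),.04),("mug",(235,307),.09),("jar",(330,105),.09),("can",(282,90),.19),("tape",(368,115),.065),("turq",(408,203),.01),("purp",(290,277),.01)]: print(n,onz(c,u,z).round(3))
E
```

```text
scr near corners [ 0.542 -0.268  0.026]
 [ 0.54  -0.322  0.026]
under shelf L [ 0.626 -0.28   0.026]
rackfrontL [ 0.621 -0.163  0.11 ]
R [ 0.606 -0.423  0.11 ]
board bl [ 0.462 -0.084  0.04 ]
br [ 0.678 -0.032  0.04 ]
mug [0.269 0.275 0.09 ]
jar [0.756 0.037 0.09 ]
can [0.755 0.15  0.19 ]
tape [ 0.736 -0.06   0.065]
turq [ 0.513 -0.162  0.01 ]
purp [0.331 0.15  0.01 ]
```

View pics/crop1.png

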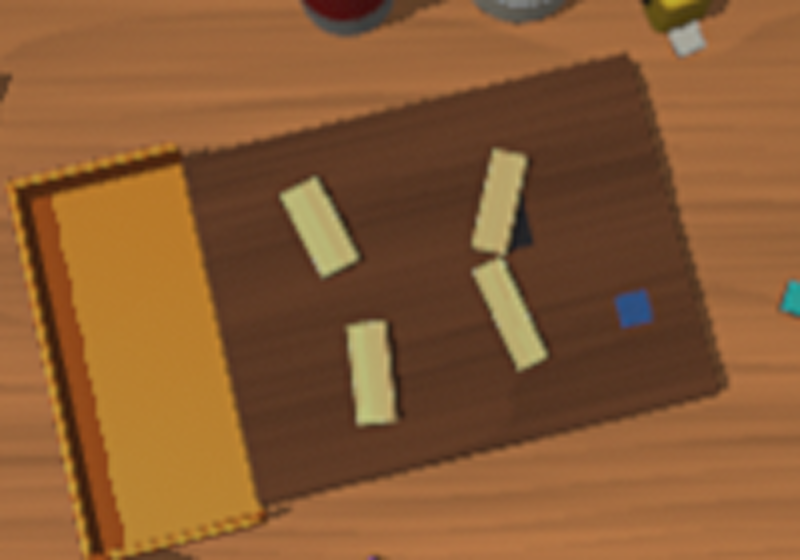

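View pics/crop2.png

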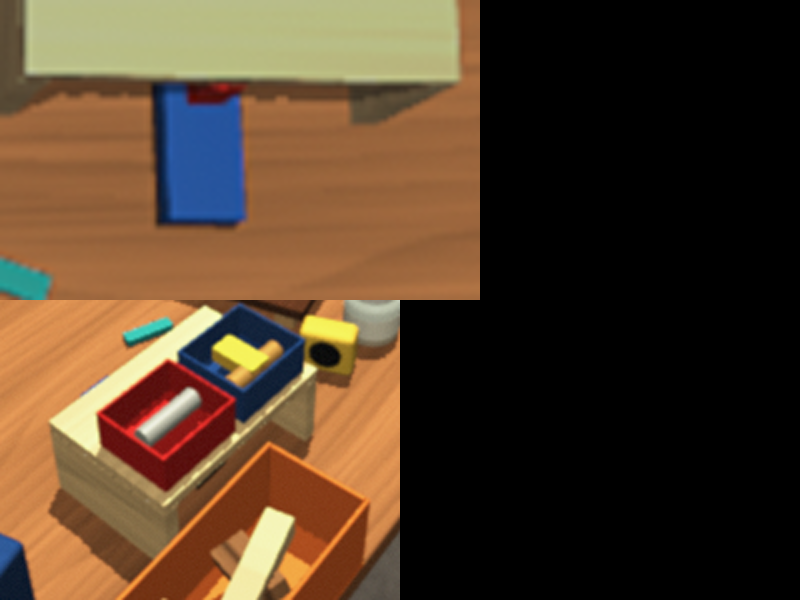

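The crop confirms four pale chips on the board. They run from crop (320,225) and (372,372) to (500,200) and (515,312). The blue square (633,308) is only a flat mark. The scraper's near end is at about (461,190), and the turquoise and purple pieces are outside the board.

```bash
cat > bf.py <<'E'
from h import *
c=cam("top")
cr=lambda p:(200+p[0]/4,125+p[1]/4)
P=np.array([onz(c,cr(p),.04)[:2] for p in[(632,55),(727,387),(265,515),(180,155)]])
L=np.array([(.115,-.15),(-.115,-.15),(-.115,.15),(.115,.15)])
B=P.mean(0); H=(L-L.mean(0)).T@(P-B); yaw=np.arctan2(H[0,1]-H[1,0],H[0,0]+H[1,1])
def tob(w): d=np.array(w)[:2]-B; return np.array([np.cos(yaw)*d[0]+np.sin(yaw)*d[1],-np.sin(yaw)*d[0]+np.cos(yaw)*d[1]])
def tow(l): return B+np.array([np.cos(yaw)*l[0]-np.sin(yaw)*l[1],np.sin(yaw)*l[0]+np.cos(yaw)*l[1]])
E
python3 - <<'E'
from bf import *
print("board",B.round(4),yaw,"corners in board",[tob(p).round(3) for p in P])
s=cam("scene"); print([tri(c,cr((727,387)),s,(283,226))])
for n,q in dict(a=[(282,193),(318,177),(358,262),(325,277)],b=[(347,323),(386,321),(396,422),(358,425)],cc=[(494,149),(527,154),(503,254),(472,249)],d=[(473,267),(501,258),(547,358),(522,370)]).items():
    print(n,[tob(onz(c,cr(p),.052)).round(3) for p in q])
for u in[(471.25,189.5),(470,156.3),(451.5,189.7),(453,158)]: print(onz(c,u,.026).round(4))
for l in[(0,-.11),(0,0),(0,.16)]: print(l,tow(l).round(3))
print("can,jar,tape in board",tob((.755,.15)),tob((.756,.037)),tob((.736,-.06)))
E
```

```text
board [0.5393 0.0863] 0.22202435268185736 corners in board [array([ 0.112, -0.15 ]), array([-0.112, -0.151]), array([-0.119,  0.15 ]), array([0.119, 0.151])]
[(array([ 0.46980716, -0.0809513 ,  0.03482225]), np.float64(0.017090569103076367))]
a [array([0.076, 0.092]), array([0.08 , 0.067]), array([0.021, 0.056]), array([0.016, 0.078])]
b [array([-0.015,  0.072]), array([-0.02 ,  0.048]), array([-0.083,  0.057]), array([-0.079,  0.08 ])]
cc [array([ 0.07 , -0.046]), array([ 0.062, -0.066]), array([ 0.003, -0.034]), array([ 0.011, -0.016])]
d [array([-0.   , -0.014]), array([ 0.001, -0.033]), array([-0.068, -0.045]), array([-0.071, -0.028])]
[ 0.5416 -0.3231  0.026 ]
[ 0.6296 -0.3272  0.026 ]
[ 0.5425 -0.2723  0.026 ]
[ 0.6264 -0.2827  0.026 ]
(0, -0.11) [ 0.564 -0.021]
(0, 0) [0.539 0.086]
(0, 0.16) [0.504 0.242]
can,jar,tape in board [0.22440928 0.01466912] [ 0.2005016  -0.09577735] [ 0.15963267 -0.18599227]
```

```bash
python3 -m jog '[[[1,-0.03,-0.028,0,0],[1,-0.065,-0.058,0,0],[1,-0.095,-0.084,0,0],[1,-0.125,-0.11,0,0],[1,-0.15,-0.133,0,0]]]' 40
python3 -m jog '[[[1,-0.03,-0.026,0,0],[1,-0.06,-0.053,0,0],[1,-0.09,-0.079,0,0],[1,-0.12,-0.106,0,0],[1,-0.15,-0.133,0,0]]]' >/dev/null
python3 -m jog '[[[1,-0.03,-0.026,0,0],[1,-0.06,-0.053,0,0],[1,-0.09,-0.079,0,0],[1,-0.12,-0.106,0,0],[1,-0.15,-0.133,0,0]]]' >/dev/null
python3 -m jog '[[[1,-0.03,-0.026,0,-0.1],[1,-0.06,-0.053,0,-0.2],[1,-0.09,-0.079,0,-0.3],[1,-0.12,-0.106,0,-0.37],[1,-0.12,-0.106,0,-0.37]]]'
python3 - <<'E'
from h import *
c=cam("wrist"); print(robot.observe()["tool_pos"],robot.observe()["tool_rot"],c)
cv2.imwrite("pics/w1.png",cv2.resize(snap("wrist","w1r.png")[:,:,::-1],(800,500)))
E
```

```text
time: 0.52
tool_pos: [0.3026, 0.2889, 0.2344]
tool_rot: [-3.141, 0.0, 2.703]
contact_force: [0.9, 0.1, 1.7]
opening: 0.0918
grip_force: 0.0
time: 1.77
tool_pos: [0.5259, -0.2304, 0.2332]
tool_rot: [-3.14, 0.0, 3.072]
contact_force: [-1.5, 1.0, -0.7]
opening: 0.0917
grip_force: 0.0
[ 0.52589575 -0.23035094  0.2331637 ] [-3.13954445e+00  2.56119492e-04  3.07215126e+00] (array([[328.32955577,   0.        , 319.48320247],
       [  0.        , 328.32955577, 194.55716717],
       [  0.        ,   0.        ,   1.        ]]), array([0.02248441, 0.        , 0.        , 0.        , 0.        ]), array([[ 0.06820184,  0.9634442 ,  0.25908258],
       [ 0.99766867, -0.06523884, -0.0200278 ],
       [-0.00239342,  0.25984451, -0.9656475 ]]), array([ 0.45629615, -0.22560725,  0.38332404]))
```

View pics/w1.png

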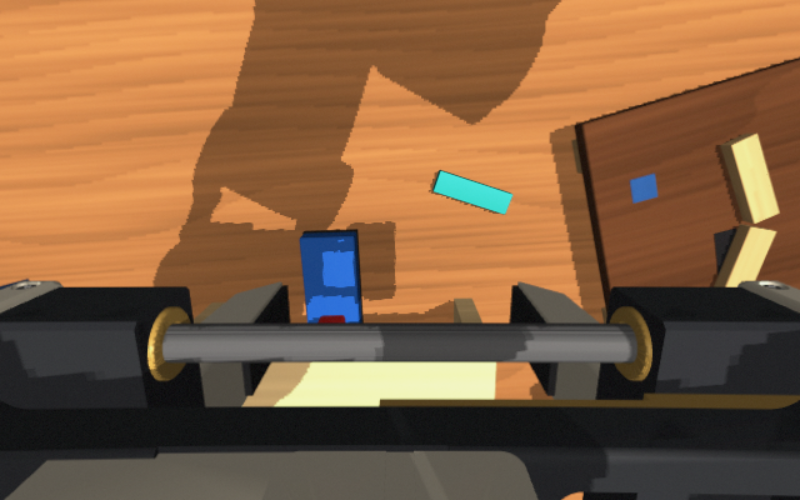

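The wrist view shows the scraper's free end with corners at about (303,239) and (357,237) in the 800-px picture. The turquoise decoy is at (472,192) and the board is on the right.

```bash
python3 - <<'E'
from h import *
w=cam("wrist");t=cam("top"); k=.8
for a,b in[((302,239),(451.5,189.7)),((357,237),(471.25,189.5))]:
    print(onz(w,(a[0]*k,a[1]*k),.026).round(4))
for a in [(306,320),(362,320)]: print(onz(w,(a[0]*k,a[1]*k),.026).round(4))
print(tri(w,(302*k,239*k),t,(471.25,189.5)),tri(w,(357*k,237*k),t,(451.5,189.7)))
E
```

```text
[ 0.5407 -0.3164  0.026 ]
[ 0.5423 -0.267   0.026 ]
[ 0.6196 -0.323   0.026 ]
[ 0.6234 -0.2701  0.026 ]
(array([ 0.534389  , -0.3086805 ,  0.05987931]), np.float64(0.004034612617849428)) (array([ 0.53813827, -0.2647505 ,  0.04704491]), np.float64(0.0019268226969681181))
```

```bash
python3 -m jog '[[[1,-0.017,-0.032,0.015,0],[1,-0.034,-0.063,0.03,0],[1,-0.034,-0.063,0.07,0],[1,-0.034,-0.063,0.11,0],[1,-0.034,-0.063,0.145,0]]]' 40
python3 -m jog '[[[1,0,0,0.025,0],[1,0,0,0.05,0],[1,0,0,0.065,0],[1,0,0,0.075,0],[1,0,0,0.075,0]]]'
python3 -m jog '[[[-1,0,0,0,0],[-1,0,0,0,0],[-1,0,0,0,0],[-1,0,0,0,0],[-1,0,0,0,0]]]' 40
```

```text
time: 2.23
tool_pos: [0.5533, -0.2883, 0.0873]
tool_rot: [3.14, -0.001, 3.072]
contact_force: [-0.7, -0.2, 0.4]
opening: 0.0916
grip_force: 0.0
time: 2.65
tool_pos: [0.5528, -0.2876, 0.0124]
tool_rot: [3.139, -0.004, 3.073]
contact_force: [-0.1, 0.5, 0.3]
opening: 0.0924
grip_force: 0.0
time: 3.07
tool_pos: [0.5545, -0.2896, 0.0157]
tool_rot: [-3.141, 0.002, 3.073]
contact_force: [0.5, -0.8, 1.1]
opening: 0.0632
grip_force: 0.4
```

```bash
python3 -m jog '[[[-1,0,0,0,0],[-1,0,0,0,0],[-1,0,0,0,0],[-1,0,0,0,0],[-1,0,0,0,0]]]' 40
python3 -m jog '[[[-1,0.004,0,0,0],[-1,0.008,0,0,0],[-1,0.015,0,0,0],[-1,0.022,0,0,0],[-1,0.03,0,0,0]]]'
```

```text
time: 3.48
tool_pos: [0.5543, -0.2896, 0.0152]
tool_rot: [-3.141, 0.001, 3.073]
contact_force: [-0.9, -1.8, 6.2]
opening: 0.0498
grip_force: 39.7
time: 3.9
tool_pos: [0.5242, -0.2872, 0.0152]
tool_rot: [-3.141, 0.002, 3.073]
contact_force: [3.2, -0.9, 5.2]
opening: 0.0496
grip_force: 39.7
```

```bash
python3 -m jog '[[[-1,0.015,0,0,0],[-1,0.03,0,0,0],[-1,0.045,0,0,0],[-1,0.06,0,0,0],[-1,0.075,0,0,0]]]'
python3 -m jog '[[[-1,0.015,0,0,0],[-1,0.03,0,0,0],[-1,0.045,0,0,0],[-1,0.055,0,0,0],[-1,0.06,0,0,0]]]'
python3 -m jog '[[[-1,0,0,0,0],[0.3,0,0,0,0],[0.6,0,0,0,0],[1,0,0,0,0],[1,0,0,0,0]]]'
python3 -m jog '[[[1,0,0,0,0],[1,0,0,0,0],[1,0,0,0,0],[1,0,0,0,0],[1,0,0,0,0]]]'
```

```text
time: 4.32
tool_pos: [0.4487, -0.282, 0.0151]
tool_rot: [-3.141, 0.001, 3.073]
contact_force: [4.0, -1.8, 4.5]
opening: 0.0501
grip_force: 39.7
time: 4.73
tool_pos: [0.3883, -0.2777, 0.0152]
tool_rot: [-3.141, 0.001, 3.072]
contact_force: [4.3, -1.2, 5.6]
opening: 0.0497
grip_force: 39.7
time: 5.15
tool_pos: [0.3888, -0.2772, 0.0142]
tool_rot: [3.14, -0.001, 3.073]
contact_force: [-0.1, 0.3, 0.1]
opening: 0.0715
grip_force: 0.0
time: 5.57
tool_pos: [0.3895, -0.2778, 0.0146]
tool_rot: [3.141, -0.0, 3.073]
contact_force: [-0.3, -0.5, -0.1]
opening: 0.0917
grip_force: 0.0
```

```bash
python3 -m jog '[[[1,0,0,-0.03,0],[1,0,0,-0.065,0],[1,0,0,-0.1,0],[1,0,0,-0.135,0],[1,0,0,-0.16,0]]]'
python3 - <<'E'
from h import *
im=snap("top","t2.png"); w=snap("wrist","w2.png")
o=np.zeros((600,800,3),np.uint8); o[:400,:400]=cv2.resize(im[120:280,400:560],(400,400),interpolation=2)[:,:,::-1]; o[:250,400:]=cv2.resize(w,(400,250))[:,:,::-1]; cv2.imwrite("pics/c2.png",o)
E
```

```text
time: 5.98
tool_pos: [0.3899, -0.2782, 0.1777]
tool_rot: [-3.14, 0.002, 3.073]
contact_force: [0.0, -0.7, -0.0]
opening: 0.0919
grip_force: 0.0
```

View pics/c2.png

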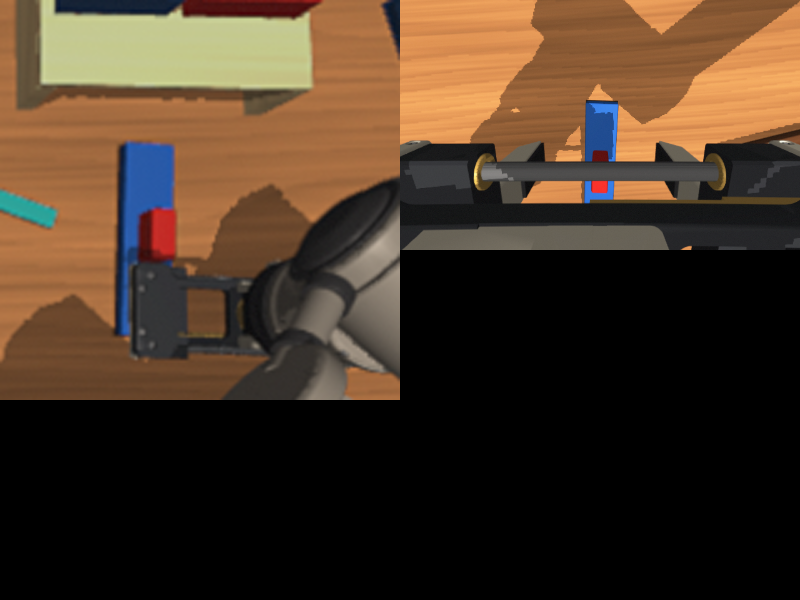

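The scraper stands free and upright in front of the rack. Its far end in the crop is at (122..173,143), with the red grip at (160,232), so step 1 looks met.

```bash
python3 - <<'E'
from h import *
t=cam("top"); w=cam("wrist")
C=lambda x,y:(400+x*.4,120+y*.4)
for p,z in[((122,143),.026),((173,144),.026),((118,335),.0),((150,208),.071),((176,209),.071),((150,246),.071),((175,247),.071)]: print(p,onz(t,C(*p),z).round(4))
V=lambda x,y:((x-400)*1.6,y*1.6)
for p in[(586,104),(618,104)]: print("w",onz(w,V(*p),.026).round(4))
print("grip near top corners",[onz(w,V(*p),.071).round(4) for p in[(592,163),(607,163),(592,192),(607,192)]])
print("tri far-right-top of grip near edge",tri(w,V(600,163),t,C(163,247)))
E
```

```text
(122, 143) [ 0.5756 -0.2679  0.026 ]
(173, 144) [ 0.573  -0.3204  0.026 ]
(118, 335) [ 0.3786 -0.2569  0.    ]
(150, 208) [ 0.5009 -0.2752  0.071 ]
(176, 209) [ 0.4992 -0.3006  0.071 ]
(150, 246) [ 0.4634 -0.2722  0.071 ]
(175, 247) [ 0.4618 -0.2964  0.071 ]
w [ 0.3754 -0.3003  0.026 ]
w [ 0.3786 -0.2526  0.026 ]
grip near top corners [array([ 0.45  , -0.2951,  0.071 ]), array([ 0.4513, -0.2745,  0.071 ]), array([ 0.4955, -0.2987,  0.071 ]), array([ 0.4968, -0.2772,  0.071 ])]
tri far-right-top of grip near edge (array([ 0.4613267 , -0.28743846,  0.05527443]), np.float64(0.00717058963655932))
```

```bash
python3 -m jog '[[[1,-0.03,0,0,0],[1,-0.06,0,0,0],[1,-0.086,-0.002,0.02,0],[1,-0.086,-0.002,0.055,0],[1,-0.086,-0.002,0.09,0]]]'
python3 -m jog '[[[1,0,0,0.03,0],[1,0,0,0.049,0],[1,0,0,0.049,0],[-1,0,0,0.049,0],[-1,0,0,0.049,0]]]' 45
python3 -m jog '[[[-1,0,0,0,0],[-1,0,0,0,0],[-1,0,0,0,0],[-1,0,0,0,0],[-1,0,0,0,0]]]'
python3 -m jog '[[[-1,0,0,0,0],[-1,0,0,0,0],[-1,0,0,0,0],[-1,0,0,0,0],[-1,0,0,0,0]]]'
```

```text
time: 6.5
tool_pos: [0.4766, -0.2858, 0.0832]
tool_rot: [-3.14, 0.002, 3.074]
contact_force: [-0.1, 0.4, -0.8]
opening: 0.0919
grip_force: 0.0
time: 6.92
tool_pos: [0.4756, -0.2862, 0.0365]
tool_rot: [-3.141, 0.001, 3.073]
contact_force: [1.3, 0.2, 0.2]
opening: 0.0827
grip_force: 0.0
time: 7.33
tool_pos: [0.4753, -0.2859, 0.0362]
tool_rot: [-3.141, 0.001, 3.073]
contact_force: [-0.4, 0.1, -0.5]
opening: 0.0494
grip_force: 0.0
time: 7.75
tool_pos: [0.4751, -0.2858, 0.0357]
tool_rot: [3.142, -0.0, 3.073]
contact_force: [-0.2, -0.7, -0.6]
opening: 0.0242
grip_force: 44.8
```

```bash
python3 -m jog '[[[-1,0,0,-0.01,0],[-1,0,0,-0.03,0],[-1,0,0,-0.055,0],[-1,0,0,-0.08,0],[-1,0,0,-0.1,0]]]' 45
python3 -m jog '[[[-1,0,0.02,0,0],[-1,0,0.05,0,0],[-1,0,0.085,0,0],[-1,0,0.12,0,0],[-1,0,0.15,0,0]]]'
python3 -m jog '[[[-1,-0.015,0.025,0,-0.06],[-1,-0.03,0.05,0,-0.12],[-1,-0.045,0.075,0,-0.18],[-1,-0.06,0.1,0,-0.24],[-1,-0.071,0.115,0,-0.29]]]'
python3 -m jog '[[[-1,0,0,0,0],[-1,0,0,0,0]]]'
python3 - <<'E'
from bf import *
s=robot.observe(); print(tob(s["tool_pos"]),s["tool_rot"][2]-np.pi-yaw)
im=snap("top","t3.png"); sc=snap("scene","s3.png")
o=np.zeros((600,800,3),np.uint8); o[:420]=cv2.resize(im[125:230,200:400],(800,420),interpolation=2)[:,:,::-1]; o[420:,:320]=cv2.resize(sc[160:250,260:420],(320,180))[:,:,::-1]; cv2.imwrite("pics/c3.png",o)
E
```

```text
time: 8.17
tool_pos: [0.4752, -0.2857, 0.1377]
tool_rot: [-3.141, 0.001, 3.073]
contact_force: [1.3, -0.3, -2.4]
opening: 0.0237
grip_force: 44.8
time: 8.58
tool_pos: [0.4848, -0.134, 0.136]
tool_rot: [3.141, -0.001, 3.072]
contact_force: [1.0, -0.2, -3.7]
opening: 0.0236
grip_force: 44.8
time: 9.0
tool_pos: [0.5649, -0.0237, 0.1361]
tool_rot: [3.141, 0.0, -2.916]
contact_force: [-0.6, -0.7, -2.0]
opening: 0.0241
grip_force: 44.8
time: 9.17
tool_pos: [0.564, -0.0254, 0.1357]
tool_rot: [3.141, -0.001, -2.919]
contact_force: [0.2, -0.4, -2.5]
opening: 0.0239
grip_force: 44.8
[-0.00047692 -0.11436796] -6.282506193246227
```

View pics/c3.png

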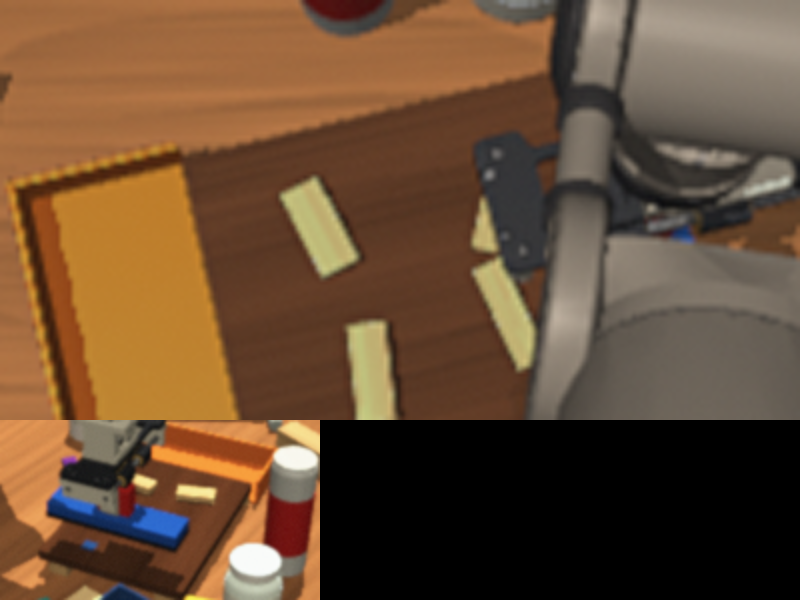

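The scraper hangs parallel above the -y end of the board, clear of all the chips, so I'll lower it.

```bash
python3 -m jog '[[[-1,0,0,0.02,0],[-1,0,0,0.04,0],[-1,0,0,0.052,0],[-1,0,0,0.057,0],[-1,0,0,0.06,0]]]'
python3 -m jog '[[[-1,0,0,0.0005,0],[-1,0,0,0.001,0]]]'
```

```text
time: 9.68
tool_pos: [0.5631, -0.0271, 0.0757]
tool_rot: [3.141, -0.002, -2.922]
contact_force: [-10.8, -0.4, 22.3]
opening: 0.0235
grip_force: 44.8
time: 9.85
tool_pos: [0.5645, -0.0269, 0.0757]
tool_rot: [-3.141, 0.001, -2.921]
contact_force: [-3.2, -2.0, 4.6]
opening: 0.0238
grip_force: 44.8
```

```bash
python3 -m jog '[[[-1,0,0.008,0,0],[-1,0,0.017,0,0],[-1,0,0.026,0,0],[-1,0,0.035,0,0],[-1,0,0.044,0,0]]]'
python3 -m jog '[[[-1,0,0.009,0,0],[-1,0,0.018,0,0],[-1,0,0.027,0,0],[-1,0,0.036,0,0],[-1,0,0.045,0,0]]]'
python3 -m jog '[[[-1,0,0.009,0,0],[-1,0,0.018,0,0],[-1,0,0.027,0,0],[-1,0,0.036,0,0],[-1,0,0.045,0,0]]]'
python3 -m jog '[[[-1,0,0.009,0,0],[-1,0,0.018,0,0],[-1,0,0.027,0,0],[-1,0,0.036,0,0],[-1,0,0.045,0,0]]]'
python3 - <<'E'
from bf import *
s=robot.observe(); print(tob(s["tool_pos"]),s["tool_rot"])
im=snap("top","t4.png"); sc=snap("scene","s4.png")
o=np.zeros((600,800,3),np.uint8); o[:300,:]=cv2.resize(im[130:250,200:400],(800,480),interpolation=2)[:300,:,::-1]; o[300:,:533]=cv2.resize(sc[150:240,260:420],(533,300),interpolation=2)[:,:,::-1]; cv2.imwrite("pics/c4.png",o)
E
```

```text
time: 10.27
tool_pos: [0.555, 0.0175, 0.0757]
tool_rot: [-3.14, 0.002, -2.92]
contact_force: [1.3, -2.8, 5.6]
opening: 0.0237
grip_force: 44.9
time: 10.68
tool_pos: [0.5451, 0.0615, 0.0757]
tool_rot: [-3.141, 0.002, -2.92]
contact_force: [0.9, -3.4, 6.0]
opening: 0.0235
grip_force: 44.9
time: 11.1
tool_pos: [0.5351, 0.1054, 0.0756]
tool_rot: [-3.141, 0.002, -2.92]
contact_force: [1.0, -4.4, 5.2]
opening: 0.024
grip_force: 44.9
time: 11.52
tool_pos: [0.5251, 0.1493, 0.0757]
tool_rot: [-3.141, 0.002, -2.92]
contact_force: [1.6, -4.3, 5.5]
opening: 0.0236
grip_force: 44.9
[2.86831630e-05 6.46113702e-02] [-3.14092870e+00  1.86161125e-03 -2.91966264e+00]
```

View pics/c4.png

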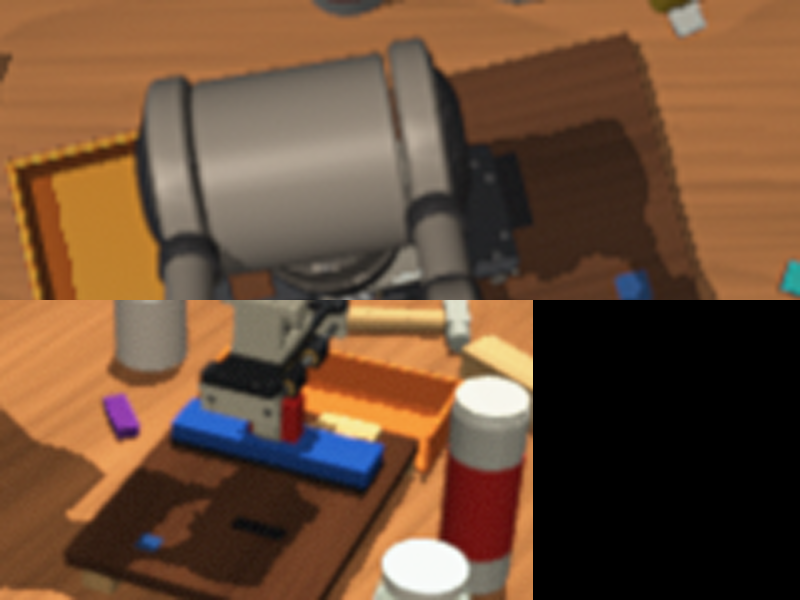

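The wiped part of the board is empty except for its flat marks, and the chips lie ahead of the bar by the tray. I'll push on over the edge.

```bash
python3 -m jog '[[[-1,0,0.009,0,0],[-1,0,0.018,0,0],[-1,0,0.027,0,0],[-1,0,0.036,0,0],[-1,0,0.045,0,0]]]'
python3 -m jog '[[[-1,0,0.009,0,0],[-1,0,0.018,0,0],[-1,0,0.027,0,0],[-1,0,0.036,0,0],[-1,0,0.045,0,0]]]'
python3 -m jog '[[[-1,0,0.005,0,0],[-1,0,0.01,0,0],[-1,0,0.01,0,0],[-1,0,0.01,0,0],[-1,0,0.01,0,0]]]'
python3 - <<'E'
from bf import *
s=robot.observe(); print(tob(s["tool_pos"]),s["tool_rot"])
im=snap("top","t5.png"); sc=snap("scene","s5.png"); w=snap("wrist","w5.png")
o=np.zeros((600,800,3),np.uint8); o[:300,:400]=cv2.resize(im[140:290,190:390],(400,300),interpolation=2)[:,:,::-1]; o[300:,:533]=cv2.resize(sc[140:230,260:420],(533,300),interpolation=2)[:,:,::-1]; o[:250,400:]=cv2.resize(w,(400,250))[:,:,::-1];cv2.imwrite("pics/c5.png",o)
E
```

```text
time: 12.03
tool_pos: [0.5151, 0.1932, 0.0757]
tool_rot: [-3.141, 0.002, -2.92]
contact_force: [1.8, -5.4, 9.4]
opening: 0.0235
grip_force: 44.9
time: 12.45
tool_pos: [0.5051, 0.2371, 0.0757]
tool_rot: [-3.141, 0.002, -2.92]
contact_force: [0.5, -4.4, 6.2]
opening: 0.0238
grip_force: 44.9
time: 12.87
tool_pos: [0.5026, 0.2475, 0.0757]
tool_rot: [3.14, 0.002, -2.919]
contact_force: [0.7, 1.1, 6.0]
opening: 0.024
grip_force: 44.9
[-0.00028271  0.16539044] [ 3.14049278e+00  1.55688380e-03 -2.91942144e+00]
```

View pics/c5.png

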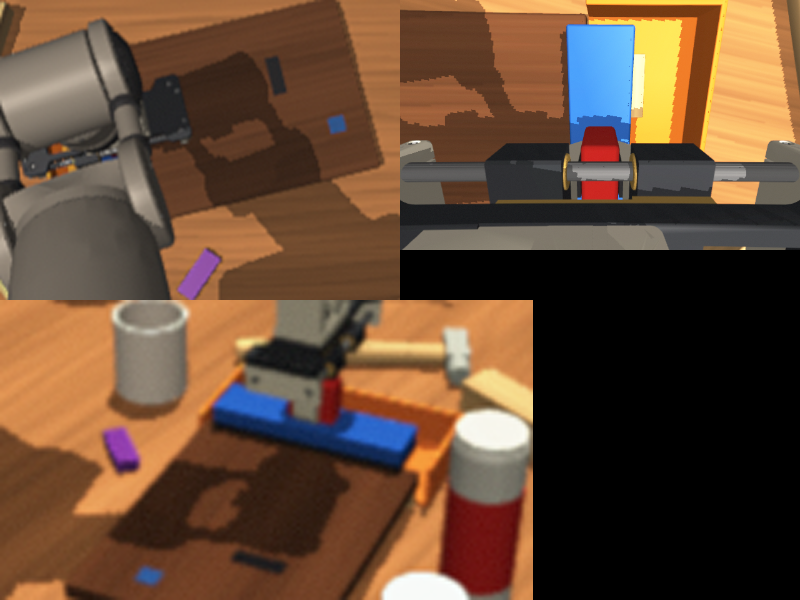

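The board is empty and a chip is visible in the tray at (637,80). I'll draw the scraper back on the board and look into the tray before lifting.

```bash
python3 -m jog '[[[-1,0,-0.015,0,0],[-1,0,-0.035,0,0],[-1,0,-0.055,0,0],[-1,0,-0.075,0,0],[-1,0,-0.095,0,0]]]'
python3 -m jog '[[[-1,0,-0.02,0,0],[-1,0,-0.04,0,0],[-1,0,-0.06,0,0],[-1,0,-0.08,0,0],[-1,0,-0.1,0,0]]]'
python3 - <<'E'
from bf import *
im=snap("top","t6.png"); sc=snap("scene","s6.png")
o=np.zeros((600,800,3),np.uint8); o[:300,:400]=cv2.resize(im[140:290,190:390],(400,300),interpolation=2)[:,:,::-1]; o[300:,:533]=cv2.resize(sc[140:230,260:420],(533,300),interpolation=2)[:,:,::-1];cv2.imwrite("pics/c6.png",o)
E
```

```text
time: 13.43
tool_pos: [0.5237, 0.1548, 0.0757]
tool_rot: [3.139, 0.002, -2.92]
contact_force: [-1.3, 3.8, 6.8]
opening: 0.0237
grip_force: 44.9
time: 13.85
tool_pos: [0.5458, 0.0571, 0.0757]
tool_rot: [3.14, 0.002, -2.92]
contact_force: [-1.1, 4.8, 6.6]
opening: 0.024
grip_force: 44.9
```

View pics/c6.png

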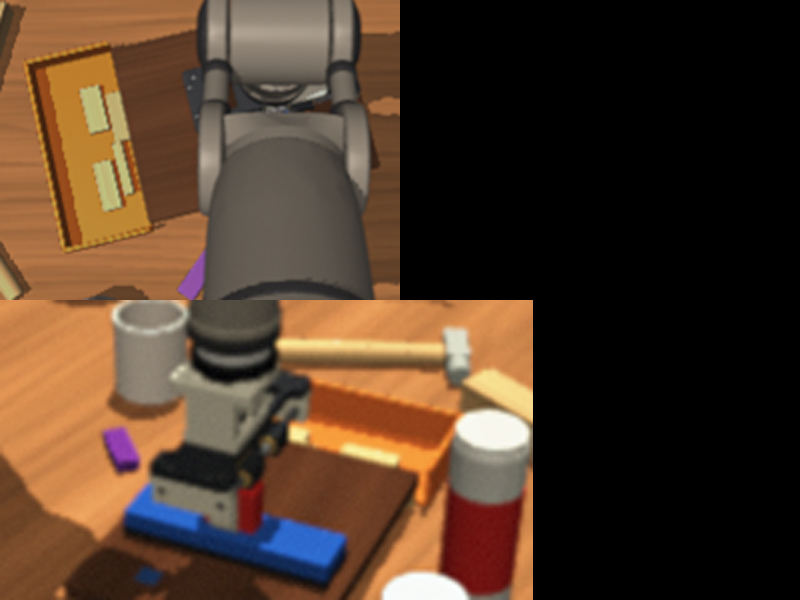

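All four chips lie in the tray, at crop (93,108), (118,117), (107,185) and (122,168), and the board is empty. I'll take the scraper back to the clear bench spot in front of the rack.

```bash
python3 - <<'E'
from bf import *
for p in[(93,108),(118,117),(107,185),(122,168)]: print(tob(onz(c,(190+p[0]/2,140+p[1]/2),.018)).round(3))
E
python3 -m jog '[[[-1,0,0,-0.006,0],[-1,0,0,-0.02,0],[-1,0,0,-0.04,0],[-1,0,0,-0.055,0],[-1,0,0,-0.06,0]]]'
python3 -m jog '[[[-1,0.018,-0.016,0,0.06],[-1,0.037,-0.033,0,0.12],[-1,0.056,-0.05,0,0.18],[-1,0.075,-0.067,0,0.24],[-1,0.091,-0.082,0,0.29]]]'
python3 -m jog '[[[-1,-0.001,-0.02,0,0],[-1,-0.003,-0.045,0,0],[-1,-0.005,-0.07,0,0],[-1,-0.007,-0.095,0,0],[-1,-0.008,-0.12,0,0]]]'
python3 -m jog '[[[-1,-0.002,-0.025,0,0],[-1,-0.004,-0.05,0,0],[-1,-0.006,-0.08,0,0],[-1,-0.008,-0.105,0,0],[-1,-0.008,-0.12,0,0]]]'
python3 -m jog '[[[-1,0,0,0.025,0],[-1,0,0,0.05,0],[-1,0,0,0.075,0],[-1,0,0,0.09,0],[-1,0,0,0.095,0]]]'
```

```text
[0.052 0.192]
[0.032 0.163]
[-0.05   0.197]
[-0.034  0.173]
time: 14.37
tool_pos: [0.5461, 0.0571, 0.1367]
tool_rot: [3.141, 0.003, -2.919]
contact_force: [1.2, 0.6, -2.8]
opening: 0.0241
grip_force: 44.9
time: 14.78
tool_pos: [0.4731, -0.044, 0.1339]
tool_rot: [3.141, -0.002, 3.071]
contact_force: [-0.0, -0.5, -2.8]
opening: 0.0238
grip_force: 44.9
time: 15.2
tool_pos: [0.4743, -0.1645, 0.134]
tool_rot: [3.14, -0.001, 3.074]
contact_force: [0.1, -0.4, -3.1]
opening: 0.0238
grip_force: 44.9
time: 15.62
tool_pos: [0.4744, -0.2862, 0.1339]
tool_rot: [3.141, -0.0, 3.072]
contact_force: [-0.0, -1.0, -3.0]
opening: 0.0239
grip_force: 44.9
time: 16.03
tool_pos: [0.4728, -0.2823, 0.0365]
tool_rot: [3.137, -0.005, 3.073]
contact_force: [-1.2, 1.0, -3.3]
opening: 0.0239
grip_force: 44.9
```

```bash
python3 -m jog '[[[-1,0,0,0.001,0],[-1,0,0,0.002,0],[-1,0,0,0.003,0],[-1,0,0,0.003,0]]]'
```

```text
time: 16.37
tool_pos: [0.4751, -0.285, 0.0377]
tool_rot: [-3.141, 0.002, 3.073]
contact_force: [0.2, 0.0, -3.0]
opening: 0.0241
grip_force: 44.9
```

Not yet on the bench: the tool still carries 3 N of weight.

```bash
python3 -m jog '[[[-1,0,0,0.001,0],[-1,0,0,0.002,0],[-1,0,0,0.002,0],[-1,0,0,0.002,0]]]'
```

```text
time: 16.7
tool_pos: [0.4748, -0.2851, 0.0356]
tool_rot: [-3.141, 0.001, 3.073]
contact_force: [-0.2, 0.9, 6.3]
opening: 0.0237
grip_force: 44.9
```

On the bench now. Releasing and backing straight up.

```bash
python3 -m jog '[[[-0.2,0,0,0,0],[0.3,0,0,0,0],[0.6,0,0,0,0],[1,0,0,0,0],[1,0,0,0,0]]]'
python3 -m jog '[[[1,0,0,0,0],[1,0,0,0,0],[1,0,0,0,0],[1,0,0,0,0],[1,0,0,0,0]]]'
python3 -m jog '[[[1,0,0,-0.02,0],[1,0,0,-0.05,0],[1,0,0,-0.08,0],[1,0,0,-0.115,0],[1,0,0,-0.15,0]]]'
python3 -m jog '[[[1,0,0.03,-0.02,0],[1,0,0.06,-0.04,0],[1,0,0.09,-0.05,0],[1,0,0.12,-0.05,0],[1,0,0.12,-0.05,0]]]'
python3 - <<'E'
from h import *
im=snap("top","t7.png").astype(int)
t=cam("top"); r,g,b=im[...,0],im[...,1],im[...,2]
for n,m,z in[("blue",(b>90)&(b>r*1.8),.026),("red",(r>120)&(r>3*g),.071)]:
    m=m.copy(); m[:165]=0; m[:,:425]=0; m[:,500:]=0
    v,u=np.nonzero(m); print(n,len(u),onz(t,(u.mean(),v.mean()),z).round(3) if len(u) else "", (u.min(),u.max(),v.min(),v.max()) if len(u) else "")
m=(r>180)&(g>180)&(b>90); m[:,265:]=0;m[:,:200]=0;m[:165]=0;m[265:]=0; print("chip px in tray",m.sum())
E
```

```text
time: 17.12
tool_pos: [0.4744, -0.2848, 0.0345]
tool_rot: [3.141, -0.0, 3.073]
contact_force: [0.4, 0.1, -0.7]
opening: 0.0523
grip_force: 0.0
time: 17.53
tool_pos: [0.4744, -0.2848, 0.0347]
tool_rot: [3.142, 0.0, 3.073]
contact_force: [-0.1, 0.5, 0.5]
opening: 0.0863
grip_force: 0.0
time: 17.95
tool_pos: [0.474, -0.2845, 0.186]
tool_rot: [3.141, -0.001, 3.073]
contact_force: [0.6, -0.4, -0.7]
opening: 0.0919
grip_force: 0.0
time: 18.37
tool_pos: [0.4828, -0.1608, 0.2359]
tool_rot: [3.14, 0.002, 3.076]
contact_force: [-0.6, 0.3, -1.1]
opening: 0.0918
grip_force: 0.0
blue 142 [ 0.435 -0.292  0.026] (np.int64(456), np.int64(468), np.int64(224), np.int64(238))
red 67 [ 0.463 -0.283  0.071] (np.int64(460), np.int64(469), np.int64(214), np.int64(222))
chip px in tray 487
```

```bash
python3 -m jog '[[[1,0,0,0,0],[1,0,0,0,0],[1,0,0,0,0]]]' >/dev/null; python3 -c "
from cell import robot; print(robot.hand_in())"
```

```text
the job is handed in; nothing more can be done
None
```

The job is handed in at about 19 s on the robot clock, but `hand_in()` returned no verdict. My last views showed all four chips in the tray and the board empty. The scraper is released on the bench in front of the rack, judged from contact forces and an arm-obstructed top view of its red grip.

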